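# Load the deburring machine and hold its recessed run button

## Robot

A 6-joint arm with a two-finger parallel gripper is mounted at the origin on a cart in front of the work surface, level with it; the furniture and walls round the work are solid. World frame = base frame: x ahead of the robot, y to its left, z up, the work surface at z = 0. Lengths are in mm, angles in rad, forces in N, time in s.
With the tool pointing down it reaches from about 400 to 925 mm from the base axis. Payload 3.4 kg.
Tool frame: the origin (TCP) lies on the centre line of the jaws, within the pads' length; the fingertips stand robot.tip_extent ahead of it and the grasp point (between the pads) lies 11 mm behind it (robot.tip_extent is the distance from the TCP to the fingertips, in mm); z points along the fingers, y is the line along which they close (so a half turn about z gives the same grasp; the last joint's range is limited). The gripper opens to 85 mm and grips with 20 to 120 N. Pads are 22 mm wide; open, the fingers measure 114 mm over their backs; the gripper's body (76 mm by 85 mm) begins 54 mm behind the grasp point. The pads swing forward as they close: fully open they stand 13 mm farther back than shut.
Start: joints at [1.181, 0.307, 1.506, -0, 1.328, -0.073], TCP at [178.605, 546.563, 239.305] pointing down, gripper open.
Joint ranges: [-3.12, 3.12], [-1.05, 2.28], [0.14, 2.33], [-1.42, 4.57], [0.1, 2.73], [-2.68, 2.68]. Speed limits (rad/s): [2.57, 2.57, 3.14, 3.14, 3.14, 3.14].

## Interface

Orientations are given as a rotation vector (axis times angle).
In Python, from workcell import robot, set_gripper, monitor, read_camera, camera_params gives the robot as it stands. The module is installed in compiled form; this text tells all that it offers. Calls block until the motion is done:
- robot.goto(position, orientation): joint-space move of the TCP to a pose.
- robot.move_l(position, orientation=None, v=150, until_force=None): straight line of the TCP; orientation=None keeps the orientation; v is the mean speed in mm/s. With until_force (N) it stops when the force on the tool has changed by that much, and returns True; else False.
- robot.move_j(angles): joint-space move.
- set_gripper(opening, squeeze=None): finger opening in mm; squeeze is the grip in N (None keeps the last); returns when the fingers have stopped.
- robot.pause(seconds).
- robot.solve_ik(position, orientation): joint angles nearest the present ones, or None.
- monitor.get_obs(): the state.
- read_camera(name): name is "scene" or "top" or "wrist"; returns the picture (480x640x3 uint8, red, green, blue); there is no depth.
- camera_params(name): a dict with "fovy" (degrees; the focal length in pixels is half the picture's height over the tangent of half this angle, whatever the lens; pixels are square), "cx", "cy" (the principal point, pixels), "D" ([k1, k2, p1, p2, k3] as OpenCV has them; the pictures are not rectified), "world_to_cam" (4x4, takes a point from world to camera coordinates). Camera axes: x right, y up, looking along -z (the intrinsics and any distortion apply to the point x, -y, -z); pixel columns grow to the right and rows downward; lengths in mm; the calibration is good to about 2 mm. A picture is of the moment at which its call begins: read the wrist's pose just before it. camera_params takes no time and is no camera call; for the wrist camera it gives the pose at the moment of the call.
A pose or a line that the arm cannot do raises robot.IKError and nothing moves.
- robot.hand_in(): hands the job in; it is judged then, once.
The state is a dict: "clock": time; "joint_pos": joint angles; "dq": joint speeds; "tau": joint torques, N m; "tool_pos": TCP position; "orientation": TCP orientation; "force": force on the tool from outside, world axes, zero at the start; "wrist_torque": the same for the moment, N m; "grip_width": finger opening in mm; "finger_force": force on a finger pad.
Only numpy, scipy, OpenCV 4.12 (cv2) and the standard library are available. Lean on these libraries where they do the work, as an engineer would, in place of code of your own. Each camera call takes 0.05 s, during which the arm holds its last target. There are 200 camera calls.

## Task

Lift the loading tray of the small deburring machine by its black knob and tip it up steeply, so that all four steel adapters slide into the hopper, and leave the tray standing tipped up. Then draw the orange-handled stylus out of its wooden stand, reach it down through the yellow-ringed guard hole of the grey control box and push the recessed green button all the way down: it runs the machine only while it is held, so finish with the stylus still gripped and the button still held down. Leave the blue-lidded jar, the sanding block and the marker pen where they are.

Things in the scene. Friction and masses are not known exactly. Their poses are not given: they have to be found in the camera images.
- machine: Bench-top deburring machine, fixed, blue base 300x190 mm, yaw within 0.2 rad. Origin on the bench below the tray hinge; x points from tray to hopper (away from the robot), y along the hinge, z up. Open steel hopper at x 4 to 141, y -72 to 72 mm, floor z 36 mm; front wall to z 106, sides (yellow rails) to 149, back to 174 mm. The tray lies on the near side of the hinge.
- hopper_floor (a point): Centre of the hopper's inner floor.
- tray_hinge (a point): Middle of the tray's hinge axis, 115 mm above the bench; the axis runs level along the machine's y.
- tray (a joint): Tilt of the loading tray, rad: 0 level (start), grows as the knob end is lifted, stop at 1.25. Aluminium, 128 mm wide, 130 mm long from the hinge, walls 34 mm high on three sides, open toward the hopper. The hinge is stiff: lifting at the knob takes about 4 N; tilted beyond about 0.7 rad it stays where it is let go.
- tray_knob (a point): Centre of the black knob: a drum of 26 mm diameter, 26 mm long, axis parallel to the hinge, on a 10 mm stem 35 mm clear of the tray's near wall. With the tray level it lies 180 mm from the hinge toward the robot and 12 mm above hinge height, 127 mm over the bench; it swings about the hinge. Pinched on its flat ends it turns between the fingers, so the gripper can keep pointing down.
- adapter_0_mid (a point): Middle of steel leg adapter 0: a disc 28 mm in diameter, 11 mm thick, with a 15 mm brass-coloured square stub, 24 mm high in all, 40 g; stands loose in the tray. This point is 11 mm above its underside.
- adapter_1_mid (a point): Middle of steel leg adapter 1: a disc 28 mm in diameter, 11 mm thick, with a 15 mm brass-coloured square stub, 24 mm high in all, 40 g; stands loose in the tray. This point is 11 mm above its underside.
- adapter_2_mid (a point): Middle of steel leg adapter 2: a disc 28 mm in diameter, 11 mm thick, with a 15 mm brass-coloured square stub, 24 mm high in all, 40 g; stands loose in the tray. This point is 11 mm above its underside.
- adapter_3_mid (a point): Middle of steel leg adapter 3: a disc 28 mm in diameter, 11 mm thick, with a 15 mm brass-coloured square stub, 24 mm high in all, 40 g; stands loose in the tray. This point is 11 mm above its underside.
- control_box: Grey control box, fixed, 96x96 mm on a black foot 108x108 mm, top 90 mm above the bench, a yellow ring (34 mm across, 2.5 mm high) round the guard hole in the middle of its top. Stands left or right of the machine, changing places with the stylus stand. Origin at the centre of its underside.
- guard_hole (a point): Centre of the mouth of the guard hole, on top of the yellow ring, 92.5 mm above the bench. The hole is round, upright, 20 mm in diameter and goes straight down to the button.
- button_top (a point): Centre of the top of the green button when not pressed, 17.6 mm in diameter, 40 mm below the mouth of the guard hole; moves down with the button.
- run_button (a joint): How far the button is pressed, m: 0 up, 0.007 fully down at its stop. A spring pushes it up with 2 N at the top and 6 N at the bottom.
- stylus_stand: Wooden stand of the stylus, fixed: block 56x56x84 mm on a foot 90x90x8 mm, with an upright hole 12 mm in diameter and 80 mm deep in the middle of its top. Origin at the centre of its underside.
- stylus_grip (a point): Centre of the stylus's orange handle, an upright square bar 20x20 mm, 50 mm long; its flat faces look along this point's x and y axes, turned as the stand is; z points up. The stylus stands upright in its stand, the handle resting on the stand's top: handle from 84 to 134 mm above the bench, this point at 109 mm.
- stylus_tip (a point): Lower end of the stylus: a straight steel pin 8 mm in diameter reaches 75 mm below the handle; this tip is 100 mm below the handle's centre. Mass 50 g.
- jar: White jar with a blue lid, 65 mm in diameter, 88 mm high, standing loose on the bench; origin at the centre of its underside. Leave alone.
- sander: Brown sanding block, 62x100x34 mm, loose on the bench; origin at the centre of its underside. Leave alone.
- marker: White and red marker pen, 16x136x16 mm, lying loose on the bench; origin at the centre of its underside. Leave alone.

How it is judged:
By the outcome, as a careful person would: the job done as asked, in the order asked, and still so for the second after the job is handed in, while the arm keeps its last pose, push and grip.
It also fails if it takes over 58 s, if anything falls off the work surface, if the arm or the gripper's body presses on something with over 40 N, if the wrist force passes 120 N, or if a joint passes its speed limit or range.

## Working session

There is one attempt and no reset: what is moved stays moved. The work goes in short steps, each a Python script; the robot and the scene stay as the last script left them, time stands still between calls to the robot, and variables do not carry over. Pictures are saved under pics/ and viewed, at most 10 in all, crops included, and the job is handed in when it is done.

```bash
mkdir -p pics; python3 - <<'E'
from workcell import robot, monitor, read_camera, camera_params
import cv2, numpy as np
for n in ("scene","top"):
    cv2.imwrite(f"pics/{n}0.png", read_camera(n)[:,:,::-1]); p=camera_params(n)
    print(n,p["fovy"],p["cx"],p["cy"],p["D"],np.round(np.linalg.inv(p["world_to_cam"]),3).tolist())
o=monitor.get_obs(); print(o["clock"],o["orientation"],o["force"],robot.tip_extent,o["grip_width"])
E
```

```text
scene 56.429070438559556 325.74551267058365 237.39161825018735 [0.03682938 0.         0.         0.         0.        ] [[0.472, 0.523, -0.71, -52.752], [-0.881, 0.263, -0.393, -344.24], [-0.019, 0.811, 0.585, 609.684], [0.0, 0.0, 0.0, 1.0]]
top 51.20290488437634 320.455693091652 229.475233722229 [-0.00442431  0.          0.          0.          0.        ] [[0.017, 0.983, -0.184, 365.785], [-0.999, 0.011, -0.031, -44.935], [-0.029, 0.184, 0.982, 1046.419], [0.0, 0.0, 0.0, 1.0]]
0.1 [-4.93962766e-01 -3.10206530e+00  2.85338855e-03] [-0.49087287  0.04658095  0.04980331] 8.0 85.36636099913069
```

View pics/top0.png

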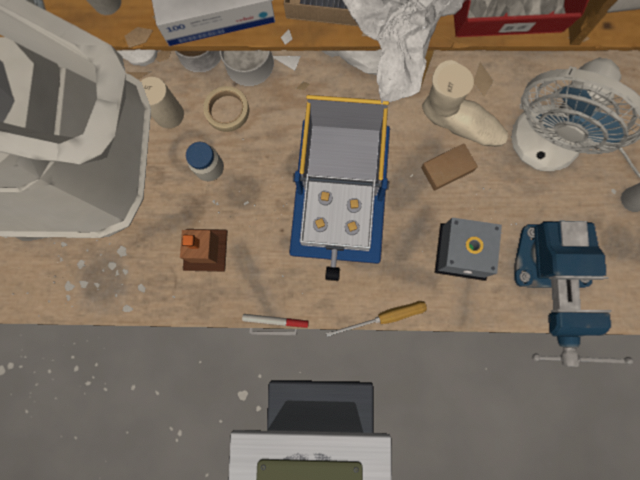

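View pics/scene0.png

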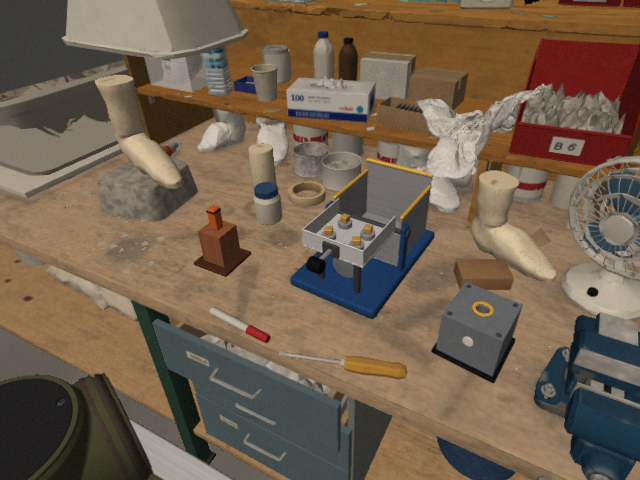

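The top view shows the knob at about (333,273), the orange handle top at (188,240), the yellow ring at (475,245), and the yellow rails at (306,135) and (383,140). The scene view agrees: stand on the left, control box on the right, four adapters in the tray.

```bash
cat > h.py <<'E'
from workcell import robot, set_gripper, monitor, read_camera, camera_params
import cv2, numpy as np
from scipy.spatial.transform import Rotation as R
def K(p):
    f=240/np.tan(np.radians(p["fovy"]/2)); return np.array([[f,0,p["cx"]],[0,f,p["cy"]],[0,0,1.]])
def plane(p,uv,z):
    "pixels -> world points on plane z"
    n=cv2.undistortPoints(np.float64(uv).reshape(-1,1,2),K(p),np.array(p["D"])).reshape(-1,2)
    T=np.linalg.inv(p["world_to_cam"]); d=np.c_[n[:,0],-n[:,1],-np.ones(len(n))]@T[:3,:3].T; o=T[:3,3]
    return o+d*((z-o[2])/d[:,2])[:,None]
def proj(p,X):
    c=(np.c_[np.atleast_2d(X),np.ones(len(np.atleast_2d(X)))]@np.array(p["world_to_cam"]).T)[:,:3]*[1,-1,-1]
    return cv2.projectPoints(c,np.zeros(3),np.zeros(3),K(p),np.array(p["D"]))[0].reshape(-1,2)
def mask(im,lo,hi,box=None):
    m=cv2.inRange(cv2.cvtColor(im,cv2.COLOR_RGB2HSV),lo,hi)
    if box: k=np.zeros_like(m); a,b,c,d=box; k[b:d,a:c]=1; m=m*k
    return m
def blob(m):
    c=max(cv2.findContours(m,0,2)[0],key=cv2.contourArea); return c.reshape(-1,2)
def down(yaw):
    "tool down; closing axis (tool y) at world angle yaw"
    y=np.array([np.cos(yaw),np.sin(yaw),0]); z=np.array([0,0,-1.]); return R.from_matrix(np.c_[np.cross(y,z),y,z]).as_rotvec()
E
python3 - <<'E'
from h import *
t=camera_params("top"); im=cv2.imread("pics/top0.png")[:,:,::-1].copy()
kn=blob(mask(im,(0,0,0),(180,255,45),(318,262,350,290))); print("knob px",cv2.minAreaRect(kn),plane(t,[kn.mean(0)],133))
rg=blob(mask(im,(18,120,120),(35,255,255),(455,225,495,265))); e=cv2.minEnclosingCircle(rg);print("ring",e,plane(t,[e[0]],92.5))
og=blob(mask(im,(3,150,150),(16,255,255),(175,225,205,255))); r=cv2.minAreaRect(og);print("orange",r,plane(t,[r[0]],134))
for b in ((295,110,318,180),(370,110,395,185)):
    m=mask(im,(18,120,120),(35,255,255),b); yx=np.argwhere(m); vx,vy,x0,y0=cv2.fitLine(yx[:,::-1].astype(np.float32),2,0,.01,.01).ravel()
    P=plane(t,[(x0-25*vx,y0-25*vy),(x0+25*vx,y0+25*vy)],149); d=P[1]-P[0]; print("rail",P.round(1).tolist(),np.arctan2(d[1],d[0]))
bl=blob(mask(im,(105,120,40),(125,255,255),(285,90,395,270))); print("blue",cv2.minAreaRect(bl),plane(t,[(291,254),(381,261)],15))
print("jar",plane(t,[(200,155)],88),"tcp px",proj(t,[[178,546,239]]))
p=camera_params("wrist"); print(p["fovy"],p["cx"],p["cy"],p["D"]); o=monitor.get_obs()
Tt=np.eye(4);Tt[:3,:3]=R.from_rotvec(o["orientation"]).as_matrix();Tt[:3,3]=o["tool_pos"]; print(np.round(np.linalg.inv(Tt)@np.linalg.inv(p["world_to_cam"]),3))
E
```

```text
knob px ((332.0, 273.0), (12.0, 12.0), 90.0) [[455.06667377 -36.88087092 133.        ]]
ring ((474.0, 245.0), 8.602425575256348) [[ 517.6889994  -308.71725337   92.5       ]]
orange ((187.0, 240.0), (8.0, 8.0), 90.0) [[513.87879529 232.25796112 134.        ]]
rail [[653.4, 20.5, 149.0], [752.3, 13.2, 149.0]] -0.07339551351559245
rail [[649.6, -126.7, 149.0], [748.1, -134.2, 149.0]] -0.07573861696319154
blue ((364.041015625, 193.04917907714844), (42.642333984375, 135.89414978027344), 5.194429397583008) [[ 506.36793069   48.23470153   15.        ]
 [ 494.22482285 -138.35311544   15.        ]]
jar [[695.4519962  231.35617555  88.        ]] tcp px [[-46.2488189  439.41370715]]
64.2425780800522 320.57968133166503 239.12389326044635 [-0.04879243  0.          0.          0.          0.        ]
[[ 1.00000e-03  9.65000e-01  2.61000e-01  6.63370e+01]
 [ 1.00000e+00 -0.00000e+00 -1.00000e-03  2.49000e-01]
 [-1.00000e-03  2.61000e-01 -9.65000e-01 -1.34725e+02]
 [ 0.00000e+00  0.00000e+00  0.00000e+00  1.00000e+00]]
```

```bash
python3 - <<'E'
from h import *
yaw=np.pi/2-.075
for y in (yaw,yaw-np.pi):
    print(robot.solve_ik([455,-37,230],down(y)))
robot.goto([455,-37,230],down(yaw))
p=camera_params("wrist"); im=read_camera("wrist"); cv2.imwrite("pics/w1.png",im[:,:,::-1])
o=monitor.get_obs(); print(o["clock"],o["tool_pos"],proj(p,[[455,-37,127],[455,-37,140]]))
E
```

```text
[-0.17371442  0.14880185  1.75213846  0.          1.24065234 -1.66951075]
[-1.73714422e-01  1.48801849e-01  1.75213846e+00 -4.44089210e-16
  1.24065234e+00  1.47208190e+00]
2.45 [455.17263025 -36.35615241 230.00814342] [[318.80680172 241.61998349]
 [318.73794364 247.30880892]]
```

View pics/w1.png

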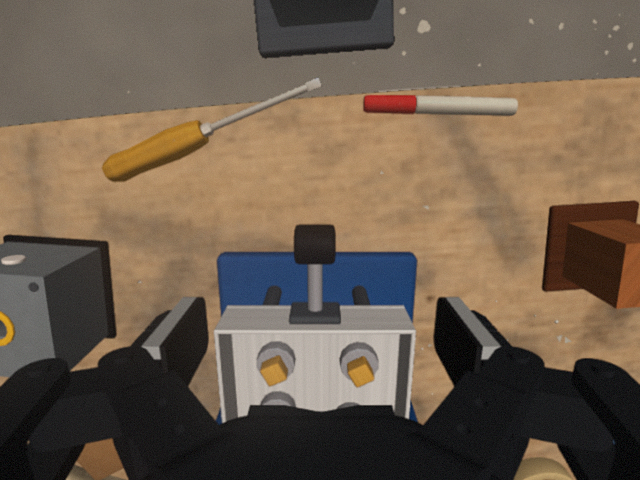

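The wrist view shows the knob centred at (315,244), versus a predicted (319,242). That puts it at about (455.5,-39), square to the jaws. I'll grasp it and swing it up.

```bash
python3 - <<'E'
from h import *
yaw=np.pi/2-.075; q=down(yaw)
robot.move_l([455.5,-39,200],q,v=200); robot.move_l([455.5,-39,116],v=120)
f0=monitor.get_obs()["force"]; set_gripper(15,60)
o=monitor.get_obs(); print(o["clock"],o["grip_width"],o["finger_force"],o["force"]-f0)
d=np.array([np.cos(.075),-np.sin(.075)]); k=o["tool_pos"]; h=k[:2]+180*d; zh=k[2]-12; r=np.hypot(180,12); a0=np.arctan2(12,180)
for th in np.arange(.12,1.21,.12):
    robot.move_l([*(h-r*np.cos(th+a0)*d),zh+r*np.sin(th+a0)],v=130)
    print(round(th,2),np.round(monitor.get_obs()["force"]-f0,1))
robot.pause(.6)
o=monitor.get_obs(); print(o["clock"],o["tool_pos"],o["grip_width"])
cv2.imwrite("pics/s2.png",read_camera("scene")[:,:,::-1]);t=read_camera("top");cv2.imwrite("pics/t2.png",np.ascontiguousarray(cv2.resize(t[70:300,240:460],None,fx=2.5,fy=2.5)[:,:,::-1]))
E
```

```text
4.175 25.00887967785877 59.10157084465027 [-3.10770369 -6.1967094   3.76803995]
0.12 [-0.2 -2.4 -0.5]
0.24 [-0.3 -1.7 -3. ]
0.36 [-0.5 -1.6 -1.7]
0.48 [ 0.1 -1.  -1.9]
0.6 [-1.2 -1.6 -3.5]
0.72 [-2.3 -1.1 -1.5]
0.84 [-1.8 -1.9 -2.2]
0.96 [-2.1 -0.9 -3.4]
1.08 [-1.1 -2.  -3.7]
1.2 [-1.  -0.3 -4.3]
7.95 [581.22018542 -49.69550027 276.51063002] 25.109091399768918
```

View pics/s2.png

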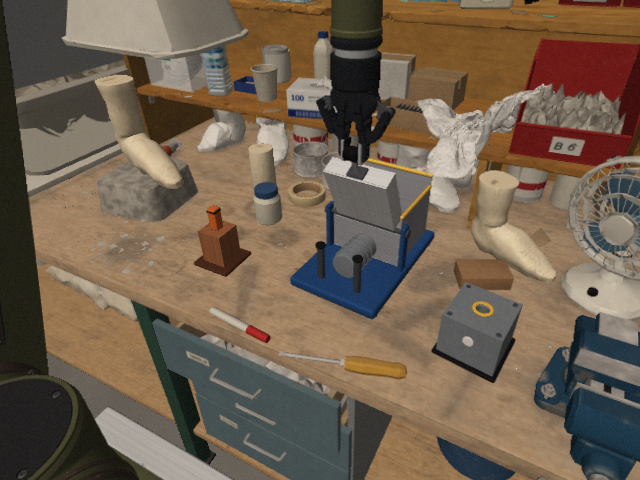

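The scene view shows the tray held steeply tipped up by the gripper, around (360,195). Next I release it, check the hopper, and look at the stylus.

```bash
python3 - <<'E'
from h import *
o=monitor.get_obs(); q=o["orientation"]; P=np.array(o["tool_pos"])
set_gripper(60); robot.move_l(P+[0,0,60],q,v=200)
robot.goto([514,232,240],down(np.pi/2))
p=camera_params("wrist"); im=read_camera("wrist"); cv2.imwrite("pics/w3.png",im[:,:,::-1])
t=read_camera("top"); cv2.imwrite("pics/t3.png",cv2.resize(t[80:280,230:450],None,fx=2.7,fy=2.7)[:,:,::-1])
o=monitor.get_obs(); print(o["clock"],o["tool_pos"],o["joint_pos"])
c=blob(mask(im,(3,150,150),(13,255,255))); r=cv2.minAreaRect(c); print(r, plane(p,cv2.boxPoints(r),134).round(1).tolist(),proj(p,[[514,232,134]]))
E
python3 -c "
import cv2,numpy as np
a=cv2.resize(cv2.imread('pics/w3.png'),(400,300));b=cv2.imread('pics/t3.png');b=cv2.resize(b,(400,364))
w=np.zeros((364,800,3),np.uint8);w[:300,:400]=a;w[:,400:]=b;cv2.imwrite('pics/c3.png',w)"
```

```text
10.2 [515.08916682 230.90760707 240.50003316] [ 3.46925096e-01  2.90666962e-01  1.52749687e+00 -5.21383590e-04
  1.32219078e+00 -1.22194729e+00]
((317.0, 222.5), (69.0, 64.0), 90.0) [[480.4, 209.3, 134.0], [480.4, 249.7, 134.0], [526.1, 250.5, 134.0], [526.1, 208.2, 134.0]] [[320.98274297 239.40194136]]
```

View pics/c3.png

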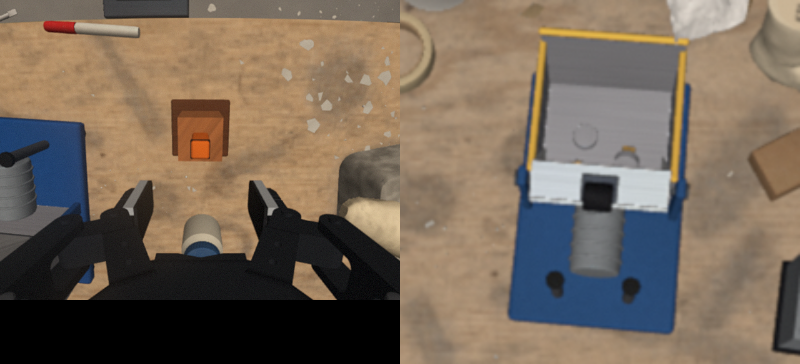

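The composite shows the orange top face at about (320,238) in full-resolution wrist pixels, with the stand nearly square to the image. Adapters are visible in the hopper at (585,135), (628,150) and (577,162) in the crop. I'll refine the stylus position and yaw.

```bash
python3 - <<'E'
from h import *
p=camera_params("wrist"); im=cv2.imread("pics/w3.png")[:,:,::-1].copy()
print(im[238,320],im[222,320],im[205,320],im[165,320])
hsv=cv2.cvtColor(im,cv2.COLOR_RGB2HSV); print(hsv[238,320],hsv[222,320],hsv[205,320],hsv[165,320])
v=int(hsv[238,320,2])
c=blob(mask(im,(3,170,v-25),(16,255,255),(290,205,350,270))); r=cv2.minAreaRect(c); B=plane(p,cv2.boxPoints(r),134); print(r,B.round(1).tolist(),B.mean(0))
# foot/back edge of dark foot: lateral edge line
g=cv2.cvtColor(im,cv2.COLOR_RGB2GRAY); 
for x in range(285,360,8): print(x, np.argmax(-np.diff(g[140:175,x].astype(int)))+140, end="; ")
E
```

```text
[210  99  30] [131  62  26] [158  93  52] [91 56 35]
[ 12 219 210] [ 10 204 131] [ 12 171 158] [ 11 157  91]
((320.0, 238.5), (25.0, 26.0), 90.0) [[505.6, 222.6, 134.0], [505.6, 239.5, 134.0], [522.5, 239.6, 134.0], [522.5, 222.5, 134.0]] [514.02789558 231.03874964 134.        ]
285 158; 293 158; 301 158; 309 158; 317 158; 325 158; 333 158; 341 158; 349 158; 357 158;
```

```bash
python3 - <<'E'
from h import *
q=down(np.pi/2)
robot.move_l([514.5,231,180],q,v=150); robot.pause(.2); print(monitor.get_obs()["tool_pos"])
robot.move_l([514.5,231,101],v=100); f0=monitor.get_obs()["force"]
set_gripper(10,80); o=monitor.get_obs(); print(o["clock"],o["tool_pos"],o["grip_width"],o["force"]-f0,o["finger_force"])
robot.move_l([514.5,231,195],v=80); o=monitor.get_obs(); print(o["tool_pos"],o["force"]-f0,o["grip_width"])
robot.move_l([514.5,231,250],v=150)
robot.move_l([430,-20,250],v=200)
robot.move_l([460,-309,250],v=200); robot.pause(.3)
p=camera_params("wrist"); im=read_camera("wrist"); cv2.imwrite("pics/w4.png",im[:,:,::-1])
o=monitor.get_obs(); P=o["tool_pos"]; print(o["clock"],P,proj(p,[[518,-309,92.5],[*P[:2],P[2]+13-100+(112-112)]]))
c=blob(mask(im,(18,120,100),(35,255,255))); print(cv2.fitEllipse(c) if len(c)>5 else c)
E
```

```text
[515.50612506 231.26041457 181.35800019]
12.3333 [515.0314012  231.20670541 101.75856415] 18.85714207843072 [-1.03356066  1.88964078  4.76414735] 78.00368070602417
[514.03849733 230.83992056 194.35089739] [ 0.55589956  0.46999138 -1.17164905] 19.19664261385168
17.6 [ 460.04238437 -308.64546666  250.13247836] [[319.21013058 291.69718693]
 [319.53412408 248.84687282]]
((457.83966064453125, 130.52198791503906), (25.295059204101562, 132.53408813476562), 72.86083221435547)
```

View pics/w4.png

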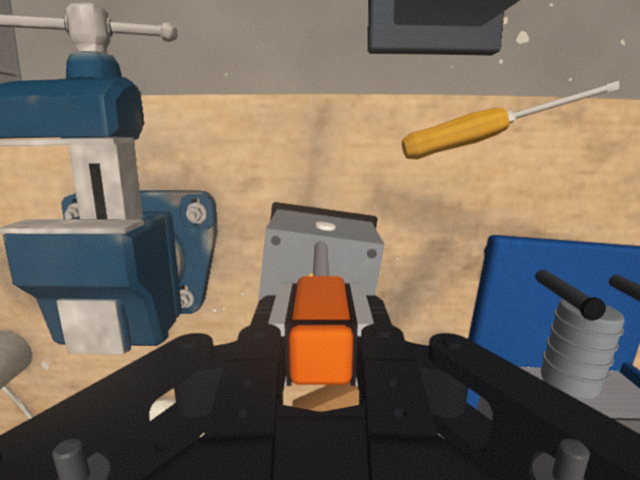

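The wrist view shows the stylus firmly held, with its pin tip at about (320,243), as predicted. The handle hides the ring, so I'll step sideways to see it.

```bash
python3 - <<'E'
from h import *
robot.move_l([516,-245,250],down(np.pi/2),v=150); robot.pause(.4)
p=camera_params("wrist"); im=read_camera("wrist"); t=read_camera("top"); cv2.imwrite("pics/w5.png",im[:,:,::-1])
cv2.imwrite("pics/t5.png",cv2.resize(t[100:200,290:400],None,fx=5,fy=5,interpolation=2)[:,:,::-1])
o=monitor.get_obs(); print(o["clock"],o["tool_pos"])
e=proj(p,[[518,-309,92.5]])[0]; x,y=e.astype(int); print(e)
c=blob(mask(im,(18,120,100),(35,255,255),(x-50,y-50,x+50,y+50))); r=cv2.fitEllipse(c); print(r,plane(p,[r[0]],92.5))
w=np.zeros((500,800,3),np.uint8); b=cv2.imread("pics/t5.png"); w[:,:550]=b; w[:250,550:]=cv2.resize(im[y-60:y+60,x-60:x+60],(250,250))[:,:,::-1]; w[250:438,550:]=cv2.resize(im,(250,188))[:,:,::-1]; cv2.imwrite("pics/c5.png",w)
E
```

```text
18.8167 [ 515.85916393 -245.25161364  250.06517305]
[239.05240856 226.02485302]
((236.97235107421875, 226.13815307617188), (39.98192596435547, 42.069305419921875), 123.82047271728516) [[ 518.08959817 -310.64837519   92.5       ]]
```

View pics/c5.png

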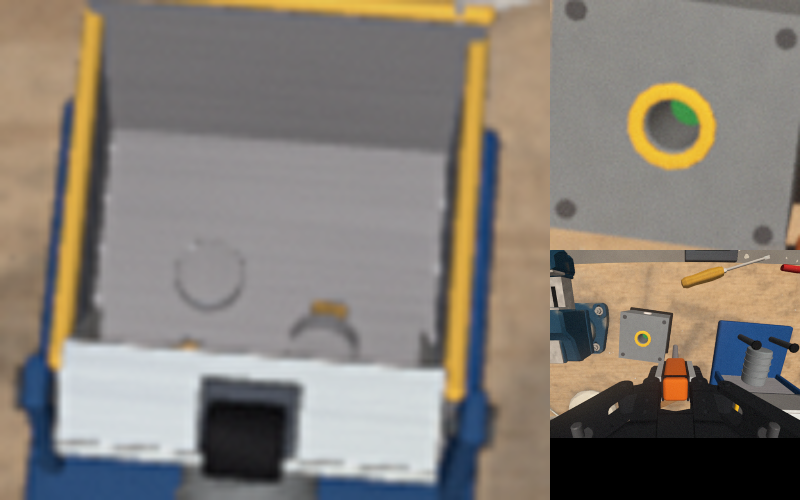

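The ring is at (518.1,-310.6). Of the adapters I can see about three clearly in the hopper, plus a grey fragment at (430,350). There's plenty of time, so I'll check from the far side with the wrist turned.

```bash
python3 - <<'E'
from h import *
q=down(-np.pi/2)
print(robot.solve_ik([516,-245,300],q), robot.solve_ik([680,-180,340],q))
robot.move_l([516,-245,330],v=150); robot.goto([516,-245,330],q)
robot.move_l([680,-180,340],q,v=200); robot.pause(.2)
im=read_camera("wrist"); cv2.imwrite("pics/w6.png",im[:,:,::-1]); o=monitor.get_obs(); print(o["clock"],o["tool_pos"],o["grip_width"])
E
```

```text
[-5.17235816e-01  2.61685051e-01  1.41716352e+00 -4.44089210e-16
  1.46274408e+00  1.05356051e+00] [-3.18799526e-01  4.43955699e-01  1.04040506e+00 -4.44089210e-16
  1.65723189e+00  1.25199680e+00]
23.4333 [ 679.25546906 -180.54842037  340.52372429] 19.012733970878255
```

View pics/w6.png

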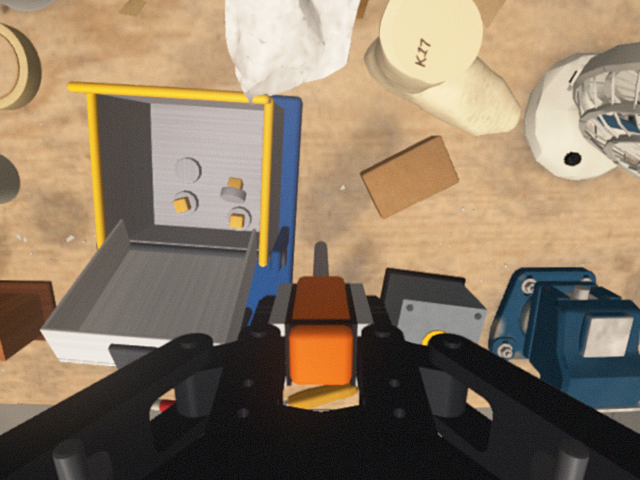

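All four adapters are in the hopper, at (187,170), (183,204), (233,188) and (238,217), and the tray is empty and standing. Now the button.

```bash
python3 - <<'E'
from h import *
q=down(-np.pi/2); X=[517.5,-310.5]
robot.move_l([560,-290,300],q,v=200); robot.move_l([*X,210],q,v=150); robot.pause(.3)
o=monitor.get_obs(); f0=np.array(o["force"]); print(o["tool_pos"])
print("hit",robot.move_l([*X,150],v=60,until_force=6)); o=monitor.get_obs(); print(o["tool_pos"],o["force"]-f0)
if o["tool_pos"][2]<155:
    for z in np.arange(148,128,-1.5):
        h=robot.move_l([*X,z],v=20,until_force=16); robot.pause(.1); o=monitor.get_obs(); F=o["force"]-f0
        print(z,o["tool_pos"][2].round(2),F.round(1),h)
        if h or F[2]>14: break
print(o["clock"],o["grip_width"])
E
```

```text
[ 518.10677624 -310.61076519  210.75563239]
hit False
[ 517.84255255 -310.74815656  150.4550362 ] [ 0.09760279 -0.05212877 -1.14059677]
148.0 148.17 [ 0.8 -0.1 -1.5] False
146.5 146.45 [ 0.2 -0.8 -1. ] False
145.0 145.25 [-0.2 -0.6  0.7] False
143.5 143.68 [ 0.1 -1.2  2. ] False
142.0 142.16 [ 0.1 -0.8  3.6] False
140.5 140.65 [ 1.5 -1.5  4.6] False
139.0 139.14 [-0.2 -1.5  4.7] False
137.5 138.11 [-0.2  0.1  7.5] False
136.0 137.93 [-1.4  0.6 14. ] False
29.85 19.187251012676885
```

```bash
python3 - <<'E'
from h import *
robot.pause(.5); o=monitor.get_obs(); print(o["tool_pos"],o["force"],o["grip_width"])
cv2.imwrite("pics/s7.png",read_camera("scene")[:,:,::-1])
print(robot.hand_in())
E
```

```text
[ 517.84869759 -310.70760645  137.93754048] [-1.35205176  1.26781722 14.3706752 ] 18.663169870980703
the job is handed in; nothing more can be done
None
```

The job is handed in: all four adapters are in the hopper, the tray is standing tipped up, and the gripped stylus is holding the green button at its stop with about 14 N, at roughly 30 s on the clock.

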